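# Lock the vegetable cutter's drive with its pin

## Task

Lock the vegetable cutter's drive for a disc change: take the locking pin out of the tool stand, put it down the machine's sleeve, and sweep its foot lightly over the drive plate in a spiral until it finds the hidden blind hole and drops in. Press it fully home so that its collar sits on the sleeve, and let go of it. Be gentle: never bear on the machine with more than about 3 kg (30 N), and leave the other things where they are.

Things in the scene. Friction and masses are not known exactly. Their poses are not given: they have to be found in the camera images.
- machine: the drive base of a vegetable cutter: a white fixed box 200 (x) x 180 (y) x 100 mm high standing on the counter, with a square 60 x 60 mm aluminium sleeve block that rises to 120 mm. Origin: centre of its underside; z up; the sleeve stands 45 mm from the origin along the machine's own -x
- sleeve_mouth (a point): centre of the mouth of the round vertical bore, 30 mm wide, in the flat top of the sleeve block, 120 mm above the counter; z up along the bore. The bore goes 60 mm straight down to the flat, level, rigid steel drive plate, which is smooth and oiled (friction about 0.3)
- bore_floor (a point): point on the bore's axis at the drive plate's surface, 60 mm above the counter. The plate has one vertical, square-edged blind hole 13.5 mm wide, 22 mm deep, its axis 3 to 7 mm from this point in any direction, wherever the plate last stopped: not measured and, deep in the bore, hardly to be seen. Elsewhere the plate is flat and unbroken; it does not move under the pin
- pin: the steel locking pin, 140 g give or take 30 percent, loose, standing in the stand. Shank round, 12 mm thick, 78 mm long, its foot bevelled 1.5 mm over the last 2 mm; then a round collar 36 mm wide, 6 mm thick (78 to 84 mm above the foot); then a black square grip 22 x 22 mm, 56 mm tall (84 to 140 mm). Origin: centre of the foot; z runs up the pin, x and y square to the grip's flats
- pin_collar (a point): centre of the collar's underside, 78 mm above the foot. Foot on the plate outside the hole: it is 18 mm above the sleeve's top. Pin fully home in the hole: the collar rests on the sleeve's top, the foot 18 mm below the plate's surface
- pin_handle (a point): point on the pin's axis in the middle of the grip, 114 mm above the foot (30 mm above the collar's top); axes as the pin's
- stand: fixed aluminium tool stand 60 (x) x 120 (y) x 85 mm high. Origin: centre of its underside, z up. Two through holes in its top: the pin hangs by its collar in one 30 mm along the stand's -y (15 mm wide), the probe in one 30 mm along +y (10 mm wide)
- stand_hole (a point): centre of the pin's hole at the stand's top, 85 mm above the counter
- probe: bystander: probe thermometer, thin stem 7 mm, white round head 28 mm wide, 18 mm thick, in the stand's other hole 60 mm from the pin; head top 103 mm above the counter. Origin: lower end of the stem
- tape_roll: bystander: roll of paper tape, 80 mm wide, 24 mm high, lying on the machine's top behind the sleeve. Origin: centre of its underside
- marker: bystander: marker pen 130 mm long, 16 mm thick, lying on the counter between machine and stand. Origin: under its middle
- bag_clip: bystander: bag clip 110 x 20 x 18 mm lying on the counter. Origin: under its middle
- cup: bystander: white cup 70 mm wide, 80 mm high. Origin: centre of its underside
- spoon: bystander: a spoon lying on the counter. Origin: underside of the spoon, midway
Mind the look-alikes: they are no part of the job. Leave any green or yellow look-alike of the pin alone.

How it is judged (in metres and radians):
On the way, in this order (a step that is already met when the one before it is completed fails the run):
1. the pin is drawn out of the stand: its foot more than 95 mm above the counter (height (world z) of pin above 0.095 m), for 0.1 s.
2. the pin's foot is down in the sleeve, at least 45 mm below its mouth (z of pin in the frame of machine below 0.075 m and horizontal distance between pin and sleeve_mouth below 0.012 m), for 0.05 s.
At the end, for the whole second after the job is handed in: The pin stands in the machine's hole fully home: its foot less than 44.5 mm above the machine's underside (collar within 2.5 mm of the sleeve), within 12 mm of the bore's axis, upright within 0.07 rad, at rest and let go (z of pin in the frame of machine below 0.0445 m and horizontal distance between pin and sleeve_mouth below 0.012 m and angle between pin's own z axis and vertical below 0.07 rad and linear speed of pin below 0.02 m/s); the robot touches nothing.
It fails at once if the pin bears on the machine with more than 30 N (contact force between pin and machine above 30 N).
It fails at once if the arm or fingers press on the machine with more than 30 N (contact force between any of the arm, the fingers and machine above 30 N).
It fails at once if a bystander is moved by more than 30 mm (distance of any of tape_roll, marker, bag_clip, probe, cup, spoon from where it was at the start of the episode above 0.03 m).
It also fails if it takes over 58 s, if anything falls off the work surface, if the arm or the gripper's body presses on something with over 40 N, if the wrist force passes 120 N, or if a joint passes its speed limit or range.

## Robot

A 6-joint arm with a two-finger parallel gripper is mounted at the origin on the work surface. World frame = base frame: x ahead of the robot, y to its left, z up, the work surface at z = 0. Lengths are in mm, angles in rad, forces in N, time in s.
With the tool pointing down it reaches from about 275 to 825 mm from the base axis. Payload 5.2 kg.
Tool frame: the origin (TCP) lies at the very end of the fingers, on their centre line; the grasp point (between the pads) lies 19 mm behind it; z points along the fingers, y is the direction in which the jaws open and shut (so a half turn about z gives the same grasp; the last joint's range is limited). The gripper opens to 93 mm and grips with 3 to 60 N. Pads are 15 mm wide; open, the fingers measure 128 mm over their backs; the gripper's body (75 mm by 188 mm) begins 65 mm behind the grasp point.
Start: joints at [-1.441, 0.259, 1.535, -0, 1.348, -0.203], TCP at [179.701, -519.82, 218.653] pointing down, gripper open.
Joint ranges: [-3.14, 3.14], [-0.91, 2.08], [0.19, 2.58], [-1.22, 4.36], [0.22, 2.71], [-3.12, 3.12]. Speed limits (rad/s): [2.57, 2.57, 3.14, 3.14, 3.14, 3.14].

## Interface

Orientations are given as [roll, pitch, yaw] about the fixed x, y, z axes, in that order (R = Rz(yaw) Ry(pitch) Rx(roll)).
In Python, from bench import robot gives the robot as it stands. The module is installed in compiled form; this text tells all that it offers. Calls block until the motion is done:
- robot.move_ptp(position, orientation): joint-space move of the TCP to a pose.
- robot.move_linear(position, ori=None, speed=150, f_stop=None): straight line of the TCP; ori=None keeps the orientation; speed is the mean speed in mm/s. With f_stop (N) it stops when the force on the tool has changed by that much, and returns True; else False.
- robot.move_j(angles): joint-space move.
- robot.move_gripper(opening): opening from 0.0 (shut) to 1.0 (fully open); the grip force is fixed at half the most; returns when the fingers have stopped.
- robot.sleep(seconds).
- robot.inverse_kinematics(position, orientation): joint angles nearest the present ones, or None.
- robot.get_image(name): name is "side" or "top" or "wrist"; returns a dict with "img" (480x640x3 uint8, blue, green, red), "fovy" (degrees; the focal length in pixels is half the picture's height over the tangent of half this angle, whatever the lens; pixels are square), "cx", "cy" (the principal point, pixels), "eye" and "orientation" of the camera in the world. Camera axes: x right, y down, z forward; pixel columns grow to the right and rows downward; lengths in mm; the calibration is good to about 2 mm. A picture is of the moment at which its call begins. There is no depth.
A pose or a line that the arm cannot do raises robot.MotionError and nothing moves.
- robot.hand_in(): hands the job in, once; it reports no verdict.
Readings, each from a call of its own:
- robot.current_t(): time.
- robot.current_qpos(): joint angles.
- robot.current_joint_vel(): joint speeds.
- robot.current_joint_efforts(): joint torques, N m.
- robot.current_tcp_pos(): TCP position.
- robot.current_eef_rot(): TCP orientation.
- robot.current_contact_force(): force on the tool from outside, world axes, zero at the start.
- robot.current_ft_torque(): the same for the moment, N m.
- robot.current_gripper_width(): opening from 0.0 (shut) to 1.0 (fully open).
Only numpy, scipy, OpenCV 4.12 (cv2) and the standard library are available. Lean on these libraries where they do the work, as an engineer would, in place of code of your own. Each camera call takes 0.05 s, during which the arm holds its last target. There are 200 camera calls.

## Working session

There is one attempt and no reset: what is moved stays moved. The work goes in short steps, each a Python script; the robot and the scene stay as the last script left them, time stands still between calls to the robot, and variables do not carry over. Pictures are saved under pics/ and viewed, about 8 in all and at most 12, crops included, and the job is handed in when it is done.

```bash
mkdir -p pics; cat > h.py <<'E'
from bench import robot
import numpy as np, cv2
from scipy.spatial.transform import Rotation as R
def rot(o):
    o=np.array(o,float)
    if o.shape==(3,3): return o
    return R.from_euler('xyz',o).as_matrix() if o.size==3 else R.from_quat(o).as_matrix()
def ray(c,u,v):
    f=240/np.tan(np.radians(c['fovy'])/2)
    d=rot(c['orientation'])@np.array([(u-c['cx'])/f,(v-c['cy'])/f,1])
    return np.array(c['eye'],float),d
def onz(c,u,v,z):
    e,d=ray(c,u,v); return e+d*(z-e[2])/d[2]
def proj(c,p):
    f=240/np.tan(np.radians(c['fovy'])/2)
    q=rot(c['orientation']).T@(np.array(p)-c['eye']); return q[:2]/q[2]*f+[c['cx'],c['cy']]
E
python3 - <<'E'
from h import *
import pickle
for n in ['top','side','wrist']:
    c=robot.get_image(n); cv2.imwrite(f'pics/{n}0.png',c['img']); pickle.dump(c,open(f'{n}0.pkl','wb'))
    print(n,{k:v for k,v in c.items() if k!='img'})
print(robot.current_t(),robot.current_eef_rot(),robot.current_contact_force())
E
```

```text
top {'fovy': 54.071895331177224, 'cx': 316.9662444181141, 'cy': 234.0596576625284, 'eye': array([ 471.48827102,   36.45396661, 1341.53611058]), 'orientation': array([-3.08507334, -0.00687277, -1.55225243])}
side {'fovy': 56.80242627497469, 'cx': 317.772521884056, 'cy': 240.78355632082304, 'eye': array([ 291.69734173, -696.04520654,  665.67192707]), 'orientation': array([-2.19330026, -0.02333655, -0.3160017 ])}
wrist {'fovy': 70.51924375258386, 'cx': 319.5387255734158, 'cy': 236.34772602501238, 'eye': array([ 247.02952763, -497.49979744,  384.08840379]), 'orientation': array([ 2.88156076e+00,  1.24721899e-03, -1.23913401e+00])}
0.15 [-3.14022086e+00 -2.90077161e-04  3.32795208e-01] [ 0.20392833 -1.10988325 -0.27981562]
```

View pics/top0.png

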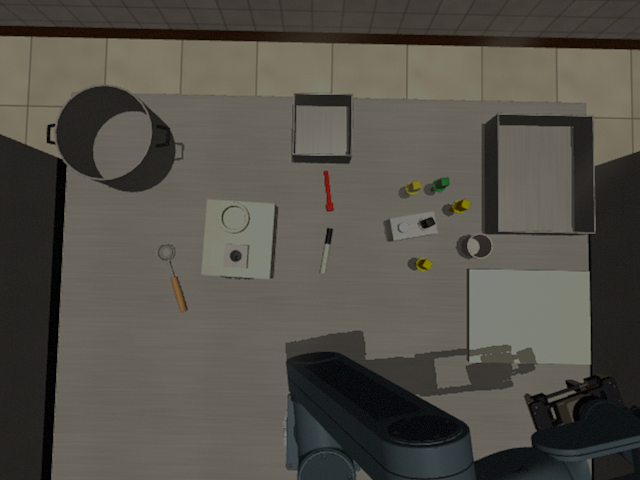

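View pics/side0.png

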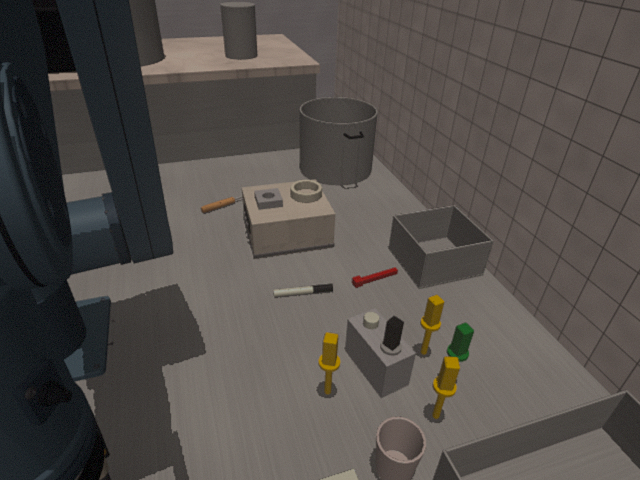

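The top view shows the machine near (238,239) with the bore at (236,256), and the stand near (413,226) with the black grip at (427,223) and probe head at (402,227). Yellow look-alikes stand at (414,187), (459,206) and (422,264), and a green one at (440,184). Next I'll take close-ups with the wrist camera.

```bash
python3 - <<'E'
from h import *
import pickle
t=pickle.load(open('top0.pkl','rb'))
for n,u,v,z in [('pin',427,223,147),('probe',402,227,103),('bore',236,256,120),('y1',414,187,140),('y2',459,206,140),('y3',422,264,140),('g',440,184,140),('cup',480,246,80)]: print(n,onz(t,u,v,z).round())
# camera offset in tool frame
c=pickle.load(open('wrist0.pkl','rb'))
Rt=rot(robot.current_eef_rot()); off=Rt.T@(c['eye']-robot.current_tcp_pos()); print('camoff',off, (Rt.T@rot(c['orientation'])).round(3))
pin=onz(t,427,223,147); bore=onz(t,236,256,120)
for n,p,yaw in [('pin',pin,0.33),('bore',bore,0.33)]:
    # aim: camera optical axis offset; put TCP so cam's axis hits p
    for y in [yaw]:
        Rd=R.from_euler('xyz',[np.pi,0,y]).as_matrix()
        zt=330
        Rc=Rd@(Rt.T@rot(c['orientation'])); e=Rd@off; d=Rc[:,2]
        eye_z=zt+e[2]; s=(p[2]-eye_z)/d[2]; tcp=p-(e+d*s); tcp[2]=zt
        print(n,tcp.round())
        robot.move_ptp(tcp.tolist(),[np.pi,0,y])
    w=robot.get_image('wrist'); pickle.dump(w,open(f'w_{n}.pkl','wb')); cv2.imwrite(f'pics/w_{n}.png',w['img'])
    print(robot.current_t(), robot.current_tcp_pos(), robot.current_eef_rot(), proj(w,p))
E
```

```text
pin [ 573. -251.  147.]
probe [ 565. -195.  103.]
bore [480. 238. 120.]
y1 [ 666. -218.  140.]
y2 [ 619. -335.  140.]
y3 [ 468. -240.  140.]
g [ 675. -285.  140.]
cup [ 519. -410.   80.]
camoff [  70.87998146    1.07261272 -166.06253789] [[-0.001 -0.966 -0.257]
 [ 1.    -0.001 -0.   ]
 [-0.    -0.257  0.966]]
pin [ 593. -243.  330.]
2.05 [ 592.65720029 -243.74636547  329.65056911] [-3.14130673e+00  6.92520229e-04  3.28245524e-01] [318.72493568 235.39458717]
bore [507. 249. 330.]
3.9083 [507.8972367  247.53023986 329.82532011] [3.14128215e+00 1.63377611e-04 3.28366546e-01] [318.48184639 236.58334598]
```

View pics/w_pin.png

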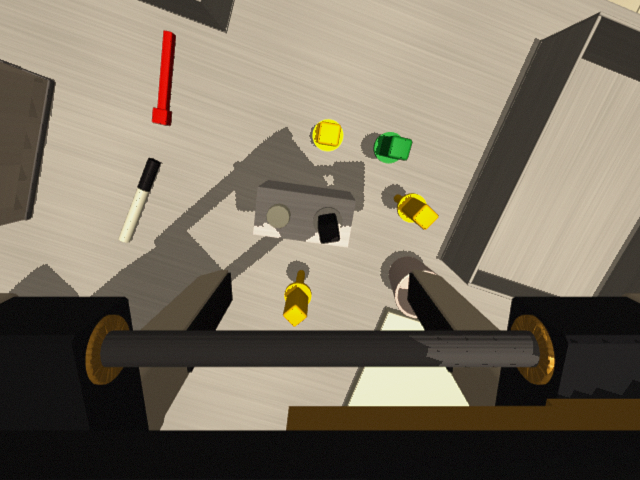

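View pics/w_bore.png

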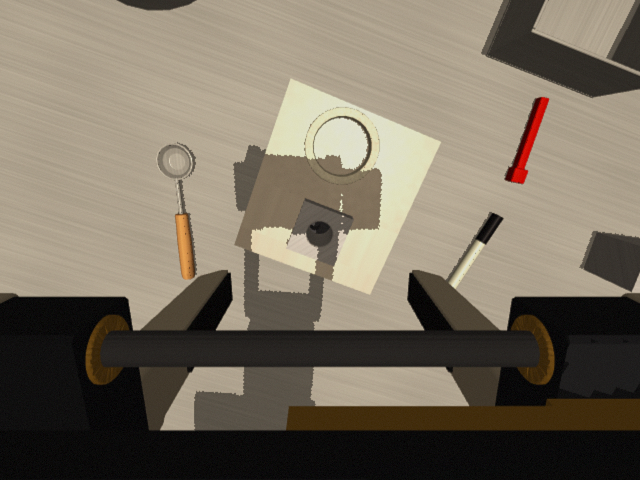

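The first wrist view shows the stand at about (303,213), the black grip at (328,228) and the probe head at (278,217). The second shows the bore at (319,234) in the block, with the tape behind it. Next, magnified crops of both.

```bash
python3 - <<'E'
from h import *
import pickle
o=[]
for n,(u,v) in [('pin',(315,222)),('bore',(319,234))]:
    w=pickle.load(open(f'w_{n}.pkl','rb'))['img']; c=w[v-45:v+45,u-45:u+45]
    c=np.clip(c.astype(float)*(1.0 if n=='bore' else 2.5),0,255).astype(np.uint8)
    o.append(cv2.resize(c,(396,396),interpolation=cv2.INTER_NEAREST))
cv2.imwrite('pics/crop1.png',np.hstack(o))
E
```

```text
(no output)
```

View pics/crop1.png

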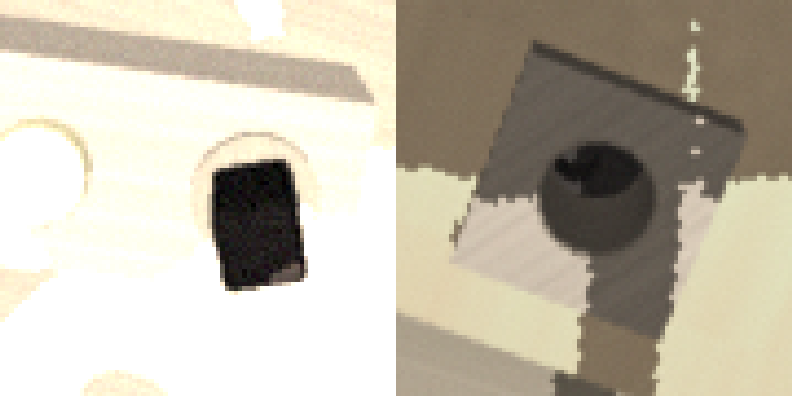

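The bore mouth is round and clear, centred near (320,234.5). The plate shows a darker spot on its left, which is a hint of where the hole is. The collar centre is near (328,221), and the grip is turned slightly. Now the numbers.

```bash
python3 - <<'E'
from h import *
import pickle
w=pickle.load(open('w_pin.pkl','rb')); g=w['img'].max(2)
m=np.zeros_like(g); m[200:256,305:350]=(g[200:256,305:350]<50)*255
n,l,s,_=cv2.connectedComponentsWithStats(m); k=1+np.argmax(s[1:,4]); m=(l==k).astype(np.uint8)
ct=max(cv2.findContours(m,cv2.RETR_EXTERNAL,cv2.CHAIN_APPROX_NONE)[0],key=len)
a=cv2.approxPolyDP(cv2.convexHull(ct),2.5,True)[:,0]; print(a.tolist(),s[k])
for p in a: print(p, onz(w,*p,91).round(1), onz(w,*p,147).round(1))
print('collar',onz(w,328,221.1,91).round(1))
W=pickle.load(open('w_bore.pkl','rb'))
print('bore',onz(W,319.9,234.5,120).round(1), 'width', onz(W,319-45+(656-396)/4.4,234.5,120)-onz(W,319-45+(540-396)/4.4,234.5,120))
for q in [(535,42),(745,130),(453,250)]: print('blk',onz(W,274+(q[0]-396)/4.4,189+q[1]/4.4,120).round(1))
# dark hole blob at the plate
gg=W['img'].max(2)[210:262,300:342]
print('floor levels'); print(gg[10:32:1,6:34:1])
for q in [(575,172)]: print('spot',onz(W,274+(q[0]-396)/4.4,189+q[1]/4.4,60).round(1))
E
```

```text
[[334, 213], [338, 239], [322, 242], [318, 216]] [318 213  21  30 527]
[334 213] [ 591.3 -263.8   91. ] [ 600.8 -258.   147. ]
[338 239] [ 562.  -279.4   91. ] [ 575.6 -271.4  147. ]
[322 242] [ 552.  -261.9   91. ] [ 567.  -256.3  147. ]
[318 216] [ 581.5 -246.7   91. ] [ 592.4 -243.2  147. ]
collar [ 579.5 -260.3   91. ]
bore [482.7 237.3 120. ] width [  9.70380108 -28.57535068   0.        ]
blk [516.7 265.7 120. ]
blk [512.5 207.6 120. ]
blk [457.7 269.  120. ]
floor levels
[[ 95  97  97 100 102 101 102 103  97  94  91  92  95  94  95  95  95  96
  100 102 104  98  99  95  96  98  99  99]
 [ 97 101 100  98 101 100  98  95  91  80  78  63  60  62  60  61  76  87
   93  99 100  98  98  97  99  99 103 102]
 [100 100 101  97  99  97  92  84  78  54  40  31  32  30  34  33  36  42
   61  76  87  90  98 100 103 101 104 102]
 [ 98  98 100  98  95  84  78  74  72  36  30  29  28  28  28  31  29  31
   32  41  60  78  98 103 102 100 100 100]
 [101 100  99  92  76  60  69  73  65  34  28  29  31  22  28  31  31  32
   28  30  34  44  77  95 102  98  98  98]
 [ 95  97  89  79  36  21  33  63
[... 1281 characters left out ...]
60  61  65  63  66  64  66  64  66  67  65  64
   64  62  60  62  58  58  57  55  76  92]
 [163  86  58  60  59  60  63  60  62  64  63  64  64  65  63  65  64  62
   67  61  62  63  62  54  55  60  83  95]
 [188 115  65  61  62  64  60  63  62  61  63  64  61  63  64  63  64  65
   62  64  64  60  60  58  56  66  92 100]
 [195 127  76  65  61  62  60  60  61  61  65  61  62  65  66  65  64  64
   64  62  62  60  58  60  60  80  95  97]
 [211 163 120  67  59  61  63  60  60  62  66  66  64  65  65  64  64  62
   62  60  61  58  59  62  65  89  97  99]
 [210 192 161  87  59  60  63  63  66  63  62  63  63  62  63  64  64  63
   62  63  63  61  57  61  80  95  99  97]]
spot [474.  241.6  60. ]
```

```bash
cat >> h.py <<'E'
OFF=np.array([70.88,1.07,-166.06]); REL=np.array([[0,-.966,-.257],[1,0,0],[0,-.257,.966]])
def look(p,z,yaw,pitch=-0.26):
    o=[np.pi,pitch,yaw]; Rt=rot(o); e=np.array([p[0],p[1],z]); t=e-Rt@OFF
    robot.move_ptp(t.tolist(),o); robot.sleep(.15); return robot.get_image('wrist')
E
python3 - <<'E'
from h import *
import pickle
o=[]
for n,p,z,yaw in [('bore2',(482.7,237.3,120),390,.33),('pin2',(579,-260,147),400,.52)]:
    w=look(p,z,yaw); pickle.dump(w,open(n+'.pkl','wb'))
    u,v=proj(w,p).round().astype(int); print(n,u,v,w['eye'],robot.current_tcp_pos(),robot.current_t())
    h=50; c=w['img'][v-h:v+h,u-h:u+h].astype(float)*(3 if n=='bore2' else 2)
    o.append(cv2.resize(np.clip(c,0,255).astype(np.uint8),(400,400),interpolation=cv2.INTER_NEAREST))
cv2.imwrite('pics/crop2.png',np.hstack(o))
E
```

```text
bore2 319 240 [484.97704016 237.46220879 392.51692108] [460.44269756 230.32926439 213.06959526] 4.75
pin2 321 237 [ 579.08458201 -258.79844434  400.46081033] [ 556.41231223 -270.85159995  221.50529669] 6.8083
```

View pics/crop2.png

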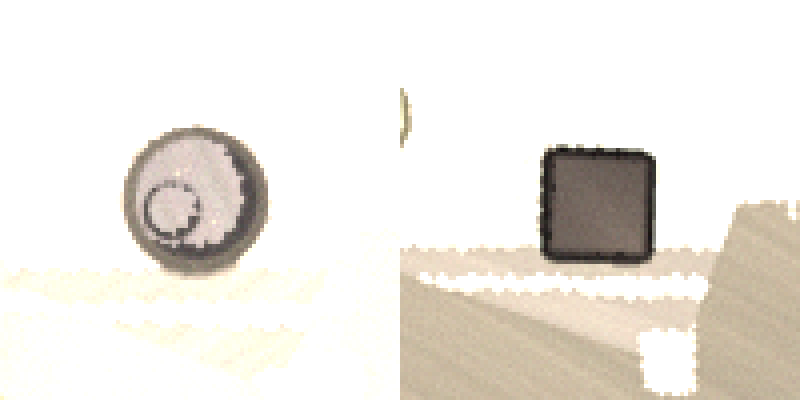

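The near-vertical view shows the bore mouth at crop (196,200) and the hole's edge ring clearly at crop (172,210). The grip top is at crop (599,205), with its flats square to the image, so yaw is about 0.52. Now I'll grasp the pin.

```bash
python3 - <<'E'
from h import *
import pickle
w=pickle.load(open('bore2.pkl','rb')); m=onz(w,318,240,120); h=onz(w,312,242.5,60); print('mouth',m,'hole',h,'d',np.hypot(*(h-m)[:2]))
print('mouth w',np.linalg.norm(onz(w,319-50+268/4,240,120)-onz(w,319-50+124/4,240,120)), 'hole w',np.linalg.norm(onz(w,319-50+202/4,240,60)-onz(w,319-50+143/4,240,60)))
q=pickle.load(open('pin2.pkl','rb')); p=onz(q,320.75,238.4,147); print('pin',p, 'w',np.linalg.norm(onz(q,300,238,147)-onz(q,300+116/4,238,147)))
Rc=rot(q['orientation']); print('img x dir',Rc[:,0])
yaw=.52; o=[np.pi,0,yaw]
robot.move_gripper(.5)
robot.move_ptp([p[0],p[1],180],o)
robot.move_linear([p[0],p[1],105],o,speed=80,f_stop=6) and print('STOPPED')
print(robot.current_tcp_pos(),robot.current_contact_force())
robot.move_gripper(0.0); robot.sleep(.2)
print('grip',robot.current_gripper_width()*93,robot.current_contact_force(),robot.current_t(),robot.current_tcp_pos())
f=robot.move_linear([p[0],p[1],210],o,speed=80)
robot.sleep(.2)
print(f,robot.current_gripper_width()*93,robot.current_contact_force(),robot.current_tcp_pos(),robot.current_eef_rot(),robot.current_t())
for n in ['side','wrist']:
    s=robot.get_image(n); cv2.imwrite(f'pics/{n}1.png',s['img']); pickle.dump(s,open(n+'1.pkl','wb'))
E
```

```text
mouth [482.73072865 237.78463523 120.        ] hole [478.02365792 242.62894281  60.        ] d 6.754541496260365
mouth w 28.898624440072563 hole w 14.446931691536419
pin [ 578.21954757 -260.52343049  147.        ] w 21.652024206139124
img x dir [ 4.97306950e-01 -8.67574429e-01  6.39086281e-04]
[ 578.63527614 -260.73818986  105.61060509] [ 0.41691473 -0.12197375 -0.42222212]
grip 21.632675632251612 [-0.36184571  0.13762284  2.5888004 ] 9.8667 [ 578.21980449 -260.43152877  105.20064889]
False 21.79440624860583 [-0.63754454 -0.46702127 -1.3668879 ] [ 578.06766593 -260.42887798  209.53660192] [-3.14086070e+00  3.48029366e-04  5.19935177e-01] 11.5333
```

View pics/side1.png

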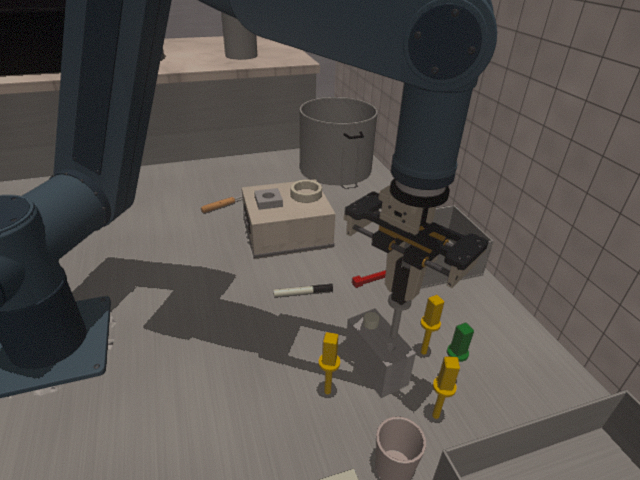

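The pin is out, held straight, with its foot at about 111 mm, and the neighbours are undisturbed. The hole is measured 6.7 mm from the bore axis, inside the stated 3 to 7 mm. Next I'll move over the bore, enter on its axis and touch the plate.

```bash
python3 - <<'E'
from h import *
o=[np.pi,0,.52]; m=[482.7,237.8]
x,y,_=robot.current_tcp_pos()
robot.move_linear([578.2,-260.5,275],o,speed=120)
robot.move_ptp(m+[275],o); robot.sleep(.2)
f0=robot.current_contact_force(); print('f0',f0,robot.current_tcp_pos(),robot.current_t(), robot.current_gripper_width()*93)
print(robot.move_linear(m+[215],o,speed=80,f_stop=5),robot.current_contact_force())
print(robot.move_linear(m+[165],o,speed=40,f_stop=3),robot.current_contact_force(),robot.current_tcp_pos())
print(robot.move_linear(m+[152],o,speed=6,f_stop=3),robot.current_contact_force(),robot.current_tcp_pos())
robot.sleep(.1)
print(robot.current_contact_force(),robot.current_tcp_pos(),robot.current_t())
E
```

```text
f0 [ 0.55999921 -0.14529583 -1.50652231] [483.21870425 237.07947328 274.88904335] 14.3667 21.614605461744027
False [-0.92746926 -0.12449069 -1.1499176 ]
False [-0.13070655 -0.65059261 -1.38691419] [482.90621525 237.85278346 165.30681637]
True [-0.34599103  0.34570545  5.0942847 ] [482.67762584 237.79565023 158.06047551]
[-0.58824409 -0.52357668  5.28332679] [482.71546107 237.79800122 158.0340586 ] 17.9917
```

```bash
cat > search.py <<'E'
from h import *
o=[np.pi,0,.52]; m=np.array([482.7,237.8]); h=np.array([478.0,242.6])
pts=[m+(h-m)*k/6 for k in range(1,7)]
th=0
while th<2*np.pi*3.2:                    # spiral, pitch 1 mm, ~1 mm steps
    r=1.0*th/(2*np.pi)+.2; pts.append(h+r*np.array([np.cos(th),np.sin(th)])); th+=min(.9,1.0/r)
z=158.0; found=False
for p in pts:
    d=p-m; n=np.hypot(*d)
    if n>8.3: p=m+d*8.3/n
    robot.move_linear([p[0],p[1],z],o,speed=15)
    f=robot.current_contact_force(); t=robot.current_tcp_pos()
    print(p.round(1),round(z,2),f.round(1),t.round(2))
    if np.linalg.norm(f)>14: robot.move_linear([p[0],p[1],z+.5],o,speed=10); z+=.2
    elif f[2]+1.4>5: z+=.1
    elif f[2]+1.4<3: z-=.25
    if z<156.6: found=True; break
    if robot.current_t()>42: break
print('found',found,robot.current_t())
E
python3 search.py
```

```text
[481.9 238.6] 158.0 [-0.6  0.2  3. ] [481.96 238.74 158.13]
[481.1 239.4] 158.0 [-0.3 -0.7  1.5] [481.41 239.32 158.09]
[480.4 240.2] 157.75 [ 1.8 -1.3  4.7] [480.79 240.07 158.03]
[479.6 241. ] 157.85 [ 1.3 -1.4  3.2] [479.5  241.18 157.85]
[478.8 241.8] 157.85 [ 0.3  1.4 -1. ] [477.6  241.96 156.99]
[478.  242.6] 157.6 [-0.4 -0.6 -0.8] [477.44 242.63 157.12]
[478.2 242.6] 157.35 [ 0.2  0.3 -0.6] [478.17 242.58 157.27]
[478.2 242.9] 157.1 [-0.3 -1.  -1.3] [478.2  242.84 157.07]
[477.9 243.1] 156.85 [ 1.  -0.  -1.4] [477.85 243.09 156.84]
[477.4 242.9] 156.6 [-0.4 -0.3  0.1] [477.39 242.85 156.58]
found True 20.4917
```

The pin dropped into the hole where the image placed it. Next I'll press it home gently, checking force all the way.

```bash
cat > press.py <<'E'
from h import *
o=[np.pi,0,.52]
xy=np.array([478.0,242.6])
robot.move_linear([*xy,156.6],o,speed=10)
for i in range(12):
    s=robot.move_linear([*xy,138],o,speed=12,f_stop=6); t=robot.current_tcp_pos(); f=robot.current_contact_force()
    print(s,f.round(1),t.round(2),robot.current_t())
    if t[2]<141 or not s: break
    # relax: shift the way the side force pushes, back off a little
    d=f[:2]; n=np.hypot(*d)
    if n>1: xy=xy+d/n*min(.4,.1*n)
    robot.move_linear([*xy,t[2]+.6],o,speed=10)
robot.sleep(.1); print(robot.current_contact_force(),robot.current_tcp_pos(),robot.current_gripper_width()*93)
E
python3 press.py
```

```text
True [ 0.  -0.8  4.8] [477.68 243.   140.17] 21.975
[ 0.7846647  -1.81924059  6.09305479] [477.67492996 243.01027166 140.15632657] 21.975659832245707
```

The collar reached 140.2, against about 140 expected, with only a light force. Next I'll release, lift clear and look.

```bash
python3 - <<'E'
from h import *
import pickle
t=robot.current_tcp_pos(); o=[np.pi,0,.52]
robot.move_gripper(.5); robot.sleep(.2)
robot.move_linear([t[0],t[1],240],o,speed=70,f_stop=8) and print('STOP')
print(robot.current_contact_force(),robot.current_tcp_pos())
w=look((478,242.6),430,.52); s=robot.get_image('side'); T=robot.get_image('top')
pickle.dump((w,s),open('fin.pkl','wb'))
u,v=proj(w,(478,242.6,182)).round().astype(int); c=cv2.resize(w['img'][v-70:v+70,u-70:u+70],(400,400))
a,b=proj(s,(478,242.6,150)).round().astype(int); d=cv2.resize(s['img'][b-50:b+50,a-50:a+50],(400,400),interpolation=cv2.INTER_NEAREST)
cv2.imwrite('pics/fin.png',np.hstack([c,d])); print(robot.current_t(),u,v,a,b)
for z in (120,126,182): print(z,(proj(s,(478,242.6,z))-[a-50,b-50])*4+[400,0],(proj(w,(478,242.6,z))-[u-70,v-70])*400/140)
E
```

```text
[-0.00654125 -0.8031973  -0.37127441] [477.39102107 242.94771743 239.45204558]
25.1667 319 237 265 184
120 [603.3924365  242.91167896] [200.09910062 200.25825773]
126 [602.9519706  234.34280802] [200.0843042 200.3099109]
182 [598.69975633 151.61977318] [199.91174717 200.91229434]
```

View pics/fin.png

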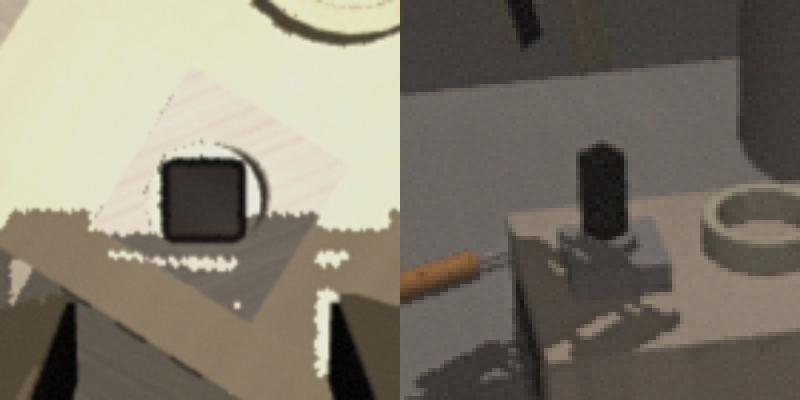

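The pin stands upright with its collar on the sleeve. In the side crop the grip top is at about (602,145), against (599,152) predicted for fully home, and the gripper is clear. Handing in.

```bash
python3 -c "
from bench import robot
print(robot.current_contact_force(),robot.current_t()); robot.hand_in()"
```

```text
[-0.40886701  0.54754692 -0.66407795] 25.1667
the job is handed in; nothing more can be done
```

The locking pin is in the drive plate's hole, pressed home and let go. I handed the job in at 25.2 s of the 58 s allowed.

- **Finding the hole:** a near-vertical wrist-camera view showed the hole 6.7 mm from the bore axis. I touched the plate on the axis and swept lightly from there towards that spot. The pin dropped in before the sweep reached it, so the full spiral I had prepared was hardly needed.
- **Forces:** the highest reading I took was about 7 N, against the 30 N limit. I only read the force at stops, so brief peaks in between were not recorded.
- **Pressed home:** the tool stopped at 140.2 mm, which puts the foot about 42.2 mm above the counter. Fully home is 42.0 mm and the limit is 44.5 mm.
- **After letting go:** the last pictures show the pin upright with its collar on the sleeve and the gripper clear, with about 1 N on the tool. In the side view the grip's top sat about 7 crop pixels (under 2 image pixels) above the predicted point, which is within the reading and calibration error.
- **Bystanders:** the tape roll and the part of the spoon in view look unmoved. I did not re-measure the others at the end. A view after the pin was drawn showed nothing disturbed around the stand.

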